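# Rake the dropped orange cap out from under the bench riser

### The arm

A 6-joint arm with a two-finger parallel gripper is mounted at the origin on the work surface. World frame = base frame: x ahead of the robot, y to its left, z up, the work surface at z = 0. Lengths are in m, angles in degrees, forces in N, time in s.
With the tool pointing down it reaches from about 0.4 to 0.825 m from the base axis. Payload 7 kg.
Tool frame: the origin (TCP) lies on the centre line of the jaws, within the pads' length; the fingertips stand 11 mm ahead of it and the grasp point (between the pads) lies 8 mm behind it; z points along the fingers, y is the line along which they close (so a half turn about z gives the same grasp; the last joint's range is limited). The gripper opens to 88 mm and grips with 3 to 60 N. Pads are 19 mm wide; open, the fingers measure 130 mm over their backs; the gripper's body (78 mm by 193 mm) begins 47 mm behind the grasp point.
Start: joints at [88.7, 20.546, 0.682, 0, -70.136, -16.507], TCP at [0.206, 0.643, 0.238] pointing down, gripper open.
Joint ranges: [-176.03, 176.03], [-82.01, 121.73], [-58.28, 71.71], [-173.87, 95.51], [-174.79, -0.11], [-173.66, 173.66]. Speed limits (degrees/s): [136.94, 136.94, 172.46, 180, 180, 180].

### API

Orientations are given as [roll, pitch, yaw] about the fixed x, y, z axes, in that order (R = Rz(yaw) Ry(pitch) Rx(roll)).
In Python, from plant import r, capture, camera_model, job gives the robot as it stands.
- The arm moves only by the tool drive_tool, never from a script. Its argument "increments" is a list that holds one entry, the list of rows, each a list of 5 numbers: the gripper's target within -1 to 1 (fully open at 1, half-way at 0, shut at -1), then the shift along the tool's x, y, z scaled (see below), then the turn about the tool's z scaled (see below). In form: [[[gripper, tx, ty, tz, roll], ...]]. A call has 1 to 5 rows; each row is the pose to reach, as a shift and turn from the pose commanded when the call began, along the tool's axes at that moment, turning the shorter way round; what a row does not reach only later rows make up. The controller multiplies each number of a shift by 120 mm and each number of a turn by 360 degrees. A row lasts 1/8 s, in which the tool goes at most 62.5 mm and 10.7 degrees, less where a joint would pass 70% of its speed; a pose out of reach is approached as far as the arm can. A call with a number of a shift or a turn outside -1 to 1 is refused whole. A call with a gripper value outside its range is refused whole. The fingers move at their own pace and stop on an object; "squeeze" is the grip in N (left out, the last holds). Time passes only in rows, so rows that repeat a pose let the fingers close. It gives the time, the measured TCP pose, the force, the opening and the grip force at its end, in the units of the state.
- r.get_state(): the state, without advancing time (a new reading comes with each control period).
- capture(name): name is "scene" or "side" or "wrist"; returns the picture (420x560x3 uint8, red, green, blue); there is no depth.
- camera_model(name): a dict with "camera_matrix" (3x3 intrinsics, pixels), "k1" (the pictures are not rectified: a ray, as slopes to the right and down, at radius r is drawn at 1 + k1 r^2 times it, then the intrinsics apply), "rvec" (rotation vector, rad) and "tvec" (3), from world to camera coordinates, as OpenCV has them. Camera axes: x right, y down, z forward; pixel columns grow to the right and rows downward; lengths in m; the calibration is good to about 2 mm. A picture is of the moment at which its call begins: read the wrist's pose just before it. camera_model takes no time and is no camera call; for the wrist camera it gives the pose at the moment of the call.
- job.close_job(): hands the job in; it is judged then, once.
The state is a dict: "time_s": time; "joints": joint angles; "qd": joint speeds; "joint_torque": joint torques, N m; "tcp_pos": TCP position; "eef_rot": TCP orientation; "contact_force": force on the tool from outside, world axes, zero at the start; "moment": the same for the moment, N m; "gripper_width": finger opening in m; "gripper_force": force on a finger pad.
Only numpy, scipy, OpenCV 4.12 (cv2) and the standard library are available. Lean on these libraries where they do the work, as an engineer would, in place of code of your own. Each camera call takes 0.05 s, during which the arm holds its last target. There are 200 camera calls.

### The job

The orange tube cap has rolled under the low clear shelf on the lab bench. With the rake, and without touching the cap with the gripper, drag it out through the shelf's near side (the side facing the robot) until it lies flat on the bench, wholly clear of the shelf and just in front of it; then leave the rake standing upright on the bench. Leave the blue cap where it is.

Things in the scene. Friction and masses are not known exactly. Their poses are not given: they have to be found in the camera images.
- shelf: low fixed shelf (sizes in mm): clear sheet 160 (x) by 416 (y) by 6, white-edged, on white side walls 8 thick; open beneath at front (-x) and back; 50 high and 400 wide inside (y -200 to 200), top 56 above the bench. Origin: on the bench under its middle; x points away from the robot (front edge x = -80), y along it, z up. Boxes fixed on its two ends (|y| over 135, x over -40) rise to 106.
- cap_orange: orange screw cap lying loose under the shelf: a flat ribbed disc 36 mm in diameter, 13 mm high, about 15 g. Origin: centre of its underside, z up. It starts 45 to 75 mm in from the shelf's front edge, 60 to 90 mm left or right of the shelf's middle.
- cap_blue: blue screw cap of the same size and weight, under the other half of the shelf, to be left where it is. Origin: centre of its underside.
- rake: rake (mm) standing right of the shelf, 150 g. Origin: underside, below the handle; z up, x to the head. Green upright handle 28 (x) by 16 (y), z 6 to 100, on a 44 square steel foot; strip 14 wide, z 18 to 22, runs over the bench to the head: cross bar 60 wide (y), z 0 to 22, x 145 to 151, with a 5 thick prong at each end back to x 133; 50 between prongs, so a cap fits beneath the strip, between them, against the bar.
There are look-alikes about, which are no part of the job. What is meant by the rake is not pink, and is the larger of those in its own colour.

How it is judged:
By the outcome, as a careful person would: the job done as asked, in the order asked, and still so for the second after the job is handed in, with the robot touching nothing.
It also fails if it takes over 50 s, if anything falls off the work surface, if the arm or the gripper's body presses on something with over 40 N, if the wrist force passes 120 N, or if a joint passes its speed limit or range.

## Working session

There is one attempt and no reset: what is moved stays moved. The work goes in short steps, Python scripts to look and compute and a tool call to move; the robot and the scene stay as the last step left them, time stands still between calls to the robot, and variables do not carry over. Pictures are saved under pics/ and viewed, at most 12 in all, crops included, and the job is handed in when it is done.

Besides the shell and the picture viewer there is one more tool, called after ">>>" in YAML: its name, and indented under it one key for each argument. drive_tool: Moves the arm, as the interface text tells. Its arguments: {"type":"object","properties":{"increments":{"type":"array"},"squeeze":{"type":"number"}},"required":["increments"]}

```bash
ls; mkdir -p pics
python3 - <<'E'
from plant import r,capture,camera_model,job
import cv2,numpy as np
print(r.get_state())
a=capture("scene");b=capture("side")
cv2.imwrite("pics/scene0.png",a[:,:,::-1]);cv2.imwrite("pics/side0.png",b[:,:,::-1])
for n in("scene","side","wrist"):
    m=camera_model(n);R=cv2.Rodrigues(np.array(m["rvec"]))[0];print(n,m,(-R.T@np.array(m["tvec"]).ravel()).round(3))
E
```

```text
pics
{'time_s': 0.0, 'joints': array([ 8.86993852e+01,  2.05911322e+01,  6.34396974e-01, -1.98556948e-02,
       -7.01370820e+01, -1.65048610e+01]), 'qd': array([ 0.00603881,  0.00729162, -0.02482975,  0.02614477, -0.0427251 ,
        0.03043775]), 'joint_torque': array([-4.82042105e-04, -5.82721674e+01,  2.93047446e+01,  6.99722752e+00,
        6.70033711e-03, -1.58403782e-04]), 'tcp_pos': array([0.20631022, 0.64220081, 0.23663167]), 'eef_rot': array([ 1.79904745e+02, -8.75909893e-03, -1.78122302e+01]), 'contact_force': array([-0.49126941, -0.55860461, -0.47068218]), 'moment': array([ 0.09935908, -0.05957893, -0.00305431]), 'gripper_force': 0.0, 'gripper_width': 0.08776265213754833}
scene {'camera_matrix': array([[471.31556971,   0.        , 281.07784733],
       [  0.        , 471.31556971, 204.97087006],
       [  0.        ,   0.        ,   1.        ]]), 'k1': 0.036380240445556544, 'rvec': array([ 0.98832949,  2.67634669, -0.79230298]), 'tvec': array([ 0.4806057 , -0.22808443,  1.06263265])} [0.853 0.281 0.778]
side {'camera_matrix': array([[474.27104683,   0.        , 288.50655663],
       [  0.        , 474.27104683, 214.85533905],
       [  0.        ,   0.        ,   1.        ]]), 'k1': -0.16824160783763184, 'rvec': array([ 0.06656254, -2.83633756,  1.25446891]), 'tvec': array([0.55204158, 0.11280935, 0.9569223 ])} [0.503 0.661 0.737]
wrist {'camera_matrix': array([[363.83887719,   0.        , 280.14087492],
       [  0.        , 363.83887719, 211.51816612],
       [  0.        ,   0.        ,   1.        ]]), 'k1': -0.09094317337592402, 'rvec': array([-1.7527859 ,  2.40453487,  0.30458319]), 'tvec': array([ 0.67389545, -0.03159739,  0.38942913])} [0.27  0.622 0.384]
```

View pics/scene0.png

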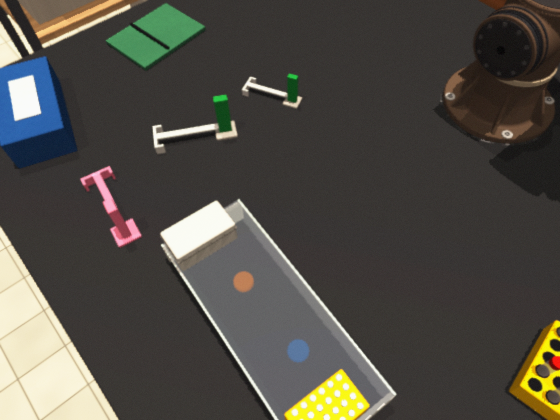

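View pics/side0.png

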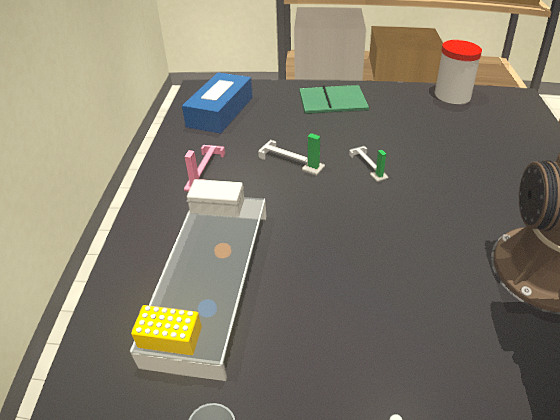

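Scene picture: the candidates for the rake are the large green-handled one (handle 222,115; head 158,138), the small green-handled one (292,88; head 249,87) and the pink one (115,220). The rake is the larger green one. The orange cap is at (243,281) and the blue cap at (298,350). Next is one close crop to check the choice and get finer pixels.

```bash
cat > h.py <<'E'
import numpy as np,cv2
from plant import r,capture,camera_model,job
def ray(m,uv):
    K=m["camera_matrix"];p=(np.array(uv,float)-K[:2,2])/[K[0,0],K[1,1]];d=p.copy()
    for _ in range(20): p=d/(1+m["k1"]*(p@p))
    R=cv2.Rodrigues(np.array(m["rvec"]))[0];t=np.array(m["tvec"]).ravel()
    return -R.T@t, R.T@np.array([p[0],p[1],1])
def atz(m,uv,z):
    c,d=ray(m,uv);return c+d*(z-c[2])/d[2]
def proj(m,P):
    R=cv2.Rodrigues(np.array(m["rvec"]))[0];q=R@np.asarray(P,float)+np.array(m["tvec"]).ravel();q=q[:2]/q[2]
    return q*(1+m["k1"]*(q@q))*np.array([m["camera_matrix"][0,0]]*2)+m["camera_matrix"][:2,2]
def blob(img,h0,h1,smin=80,vmin=40):
    hsv=cv2.cvtColor(img,cv2.COLOR_RGB2HSV);k=((hsv[...,0]>=h0)&(hsv[...,0]<=h1)&(hsv[...,1]>smin)&(hsv[...,2]>vmin)).astype(np.uint8)
    n,l,s,c=cv2.connectedComponentsWithStats(k);return [(s[i],c[i].round(1)) for i in range(1,n) if s[i,4]>40]
E
python3 - <<'E'
from h import *
a=cv2.imread("pics/scene0.png");b=cv2.imread("pics/side0.png")
for n,i in(("scene",a),("side",b)):
    m=camera_model(n)
    for nm,lo,hi in(("or",3,20),("bl",100,118)):
        for s,c in blob(i[:,:,::-1].copy(),lo,hi,60):
            if 150<s[4]<600 and c[1]>200: print(n,nm,s,c,atz(m,c,.013).round(4))
c1=cv2.resize(a[80:280,130:330],None,fx=3,fy=3,interpolation=cv2.INTER_CUBIC)[:, :]
cv2.imwrite("pics/c1.png",c1)
E
```

```text
scene or [233 271  21  21 355] [243.  281.1] [ 0.6968 -0.024   0.013 ]
scene bl [287 339  23  24 410] [297.7 350.3] [0.7032 0.1278 0.013 ]
side or [214 243  17  15 210] [222.4 250. ] [ 0.6939 -0.0189  0.013 ]
```

View pics/c1.png

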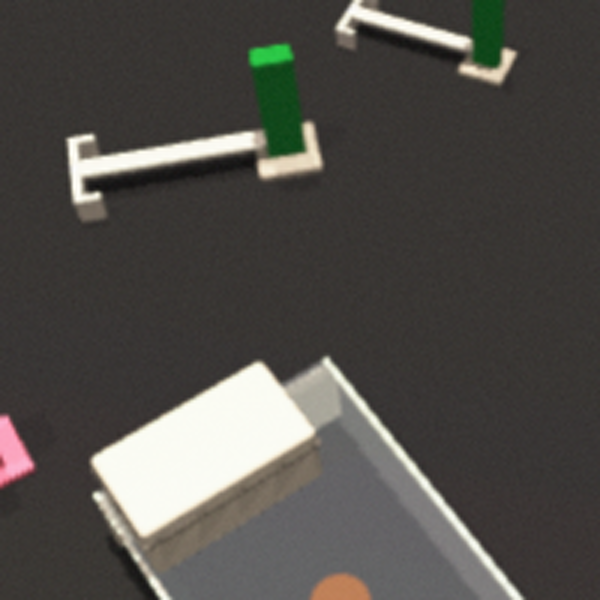

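The crop shows the large green rake: handle top at scene pixel (220.7,99), head bar outer-edge middle near (155,137.7). The small one is visible at upper right, so the choice stands. Shelf front right corner top is at (239,199.3).

Run:
```python
from h import *
m=camera_model("scene");s=camera_model("side")
f=lambda m,u,z:print(u,z,atz(m,u,z).round(4))
print("handle");f(m,(220.7,99),.1);f(s,(314.3,136),.1)
print("foot corners z6?");f(m,(130+322/3,80+163/3),.003);f(m,(130+258/3,80+170/3),.006)
print("bar outer ends z22");f(m,(130+68/3,80+143/3),.022);f(m,(130+81/3,80+206/3),.022)
print("shelf");f(m,(238.8,199.5),.056);f(m,(394,393),.056);f(s,(266,199),.056);f(s,(227,361),.056);f(s,(137,350),.056)
b=cv2.imread("pics/side0.png");a=cv2.imread("pics/scene0.png")
c=cv2.resize(b[120:380,125:385],None,fx=2.3,fy=2.3,interpolation=cv2.INTER_CUBIC)
cv2.imwrite("pics/c2.png",c)
```

```text
handle
(220.7, 99) 0.1 [ 0.5079 -0.3285  0.1   ]
(314.3, 136) 0.1 [ 0.5058 -0.3285  0.1   ]
foot corners z6?
(237.33333333333331, 134.33333333333334) 0.003 [ 0.4943 -0.3065  0.003 ]
(216.0, 136.66666666666666) 0.006 [ 0.5344 -0.3291  0.006 ]
bar outer ends z22
(152.66666666666666, 127.66666666666666) 0.022 [ 0.6284 -0.4253  0.022 ]
(157.0, 148.66666666666669) 0.022 [ 0.6525 -0.37    0.022 ]
shelf
(238.8, 199.5) 0.056 [ 0.6125 -0.1396  0.056 ]
(394, 393) 0.056 [0.6462 0.2711 0.056 ]
(266, 199) 0.056 [ 0.6096 -0.1375  0.056 ]
(227, 361) 0.056 [0.6371 0.2688 0.056 ]
(137, 350) 0.056 [0.7925 0.259  0.056 ]
```

View pics/c2.png

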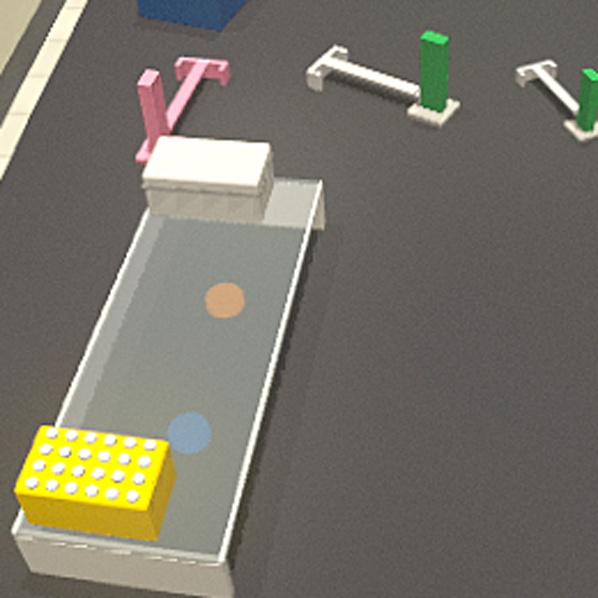

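Clean geometry: shelf yaw ≈ -4.3°, centre ≈ (0.706, 0.060). The orange cap is at ≈ (0.6955, -0.0215), which is 75 mm in. The rake handle is at (0.507, -0.3285), yaw ≈ -27.4°, and its measured length of 150 mm matches. I'll swing over, keeping high.

>>> drive_tool:
  increments:
    - [[1,0.33,0.33,0,0],[1,0.67,0.67,0,0],[1,1,1,0,0],[1,1,1,0,0]]

```text
time_s: 0.6
tcp_pos: [0.2851, 0.4885, 0.238]
eef_rot: [180.0, 0.0, -18.0]
contact_force: [-0.1, 0.6, -0.2]
gripper_width: 0.0878
gripper_force: 0.0
```

>>> drive_tool:
  increments:
    - [[1,0.33,0.33,0,0],[1,0.67,0.67,0,0],[1,1,1,0,0]]

```text
time_s: 0.98
tcp_pos: [0.3619, 0.3397, 0.2374]
eef_rot: [180.0, 0.0, -17.8]
contact_force: [1.2, -0.1, 0.6]
gripper_width: 0.0874
gripper_force: 0.0
```

>>> drive_tool:
  increments:
    - [[1,0.33,0.33,0,0],[1,0.67,0.67,0,0],[1,1,1,0,0]]

```text
time_s: 1.35
tcp_pos: [0.4397, 0.1887, 0.2376]
eef_rot: [-180.0, -0.0, -17.8]
contact_force: [0.4, 1.0, -0.8]
gripper_width: 0.0877
gripper_force: 0.0
```

>>> drive_tool:
  increments:
    - [[1,0.33,0.33,0,0],[1,0.67,0.67,0,0],[1,1,1,0,0]]

```text
time_s: 1.72
tcp_pos: [0.5176, 0.0376, 0.2375]
eef_rot: [-180.0, -0.0, -17.8]
contact_force: [0.2, 0.8, 0.8]
gripper_width: 0.0877
gripper_force: 0.0
```

>>> drive_tool:
  increments:
    - [[1,0.29,0.33,0,0],[1,0.58,0.67,0,0],[1,0.87,1,0,0]]

```text
time_s: 2.1
tcp_pos: [0.5803, -0.1086, 0.2372]
eef_rot: [180.0, 0.0, -17.8]
contact_force: [0.3, 1.6, 0.2]
gripper_width: 0.0877
gripper_force: 0.0
```

>>> drive_tool:
  increments:
    - [[1,0,0.5,0,0],[1,0,1,0,0],[1,0,1,0,0],[1,0,1,0,0]]

```text
time_s: 2.6
tcp_pos: [0.5429, -0.2215, 0.2372]
eef_rot: [-180.0, 0.0, -17.9]
contact_force: [0.2, 1.0, -0.4]
gripper_width: 0.0873
gripper_force: 0.0
```

>>> drive_tool:
  increments:
    - [[1,-0.01,0.47,0,0.01],[1,-0.01,0.94,0,0.027],[1,-0.01,0.94,0,0.027],[1,-0.01,0.94,0,0.027]]

```text
time_s: 3.1
tcp_pos: [0.5077, -0.3276, 0.2373]
eef_rot: [-180.0, 0.0, -27.5]
contact_force: [0.2, -0.2, 1.0]
gripper_width: 0.0875
gripper_force: 0.0
```

Run:
```python
from h import *
s=r.get_state();print(s["tcp_pos"],s["eef_rot"],s["joints"].round(1))
m=camera_model("wrist");w=capture("wrist");cv2.imwrite("pics/w1.png",w[:,:,::-1])
for st,c in blob(w,50,75,120): print(st,c)
print(proj(m,[.507,-.3285,.1]),proj(m,[.6405,-.3976,.022]))
import pickle;pickle.dump(m,open("w1.pkl","wb"))
```

```text
[ 0.50769433 -0.32764674  0.23732305] [-1.79989890e+02  1.43523653e-02 -2.74518012e+01] [-14.3  14.   -8.6  -0.  -67.4  76.9]
[277 172  18  40 611] [285.5 192.2]
[322 312  21  24 317] [330.9 325.7]
[281.13815315 203.78093602] [280.77715939  27.20376398]
```

View pics/w1.png

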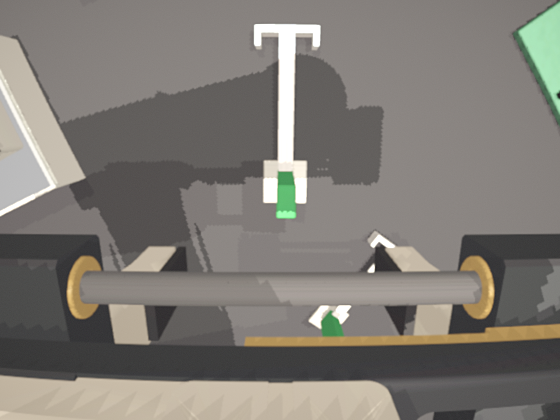

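The wrist picture shows the rake straight ahead: handle top near (286,204), bar middle at (287,26), no yaw error, about 2–3 mm to the right and forward of my estimate. The small look-alike sits lower right at (331,325), about clear of the fingers. I'll correct and descend.

Run:
```python
from h import *
a=cv2.imread("pics/scene0.png")[:,:,::-1].copy();b=cv2.imread("pics/side0.png")[:,:,::-1].copy()
for n,i in(("scene",a),("side",b)):
    for s,c in blob(i,50,75,120): print(n,s,c)
m=camera_model("scene");print("small rake handle top/foot",atz(m,(293,76),.07).round(3),atz(m,(292,102),.0).round(3), "head",atz(m,(249,87),.015).round(3))
```

```text
scene [ 107    4   97   66 2781] [154.8  35.5]
scene [287  73  11  29 263] [292.3  86.9]
scene [213  94  18  38 467] [222.1 111.8]
side [308 134  12  35 355] [313.3 150.3]
side [376 150  10  27 176] [380.6 162.6]
small rake handle top/foot [ 0.334 -0.308  0.07 ] [ 0.34  -0.304  0.   ] head [ 0.393 -0.393  0.015]
```

>>> drive_tool:
  increments:
    - [[1,0.02,0.02,0.4,0],[1,0.02,0.02,0.8,0],[1,0.02,0.02,1,0],[1,0.02,0.02,1,0]]

```text
time_s: 3.65
tcp_pos: [0.5077, -0.33, 0.1158]
eef_rot: [180.0, 0.2, -27.4]
contact_force: [0.2, 0.7, 0.2]
gripper_width: 0.0875
gripper_force: 0.0
```

>>> drive_tool:
  increments:
    - [[1,0,0,0.2,0],[1,0,0,0.36,0],[1,0,0,0.36,0]]

```text
time_s: 4.03
tcp_pos: [0.5085, -0.3311, 0.0747]
eef_rot: [180.0, 0.0, -27.4]
contact_force: [0.3, -0.8, 0.4]
gripper_width: 0.0877
gripper_force: 0.0
```

>>> drive_tool:
  increments:
    - [[-0.5,0,0,0,0],[-1,0,0,0,0],[-1,0,0,0,0],[-1,0,0,0,0],[-1,0,0,0,0]]
  squeeze: 35

```text
time_s: 4.65
tcp_pos: [0.508, -0.3319, 0.0745]
eef_rot: [-180.0, -0.0, -27.5]
contact_force: [-0.4, 0.9, 0.3]
gripper_width: 0.0431
gripper_force: 0.0
```

>>> drive_tool:
  increments:
    - [[-1,0,0,0,0],[-1,0,0,0,0],[-1,0,0,0,0],[-1,0,0,0,0]]

```text
time_s: 5.15
tcp_pos: [0.5079, -0.3318, 0.0742]
eef_rot: [180.0, 0.0, -27.5]
contact_force: [0.4, 0.6, -1.5]
gripper_width: 0.0157
gripper_force: 35.0
```

Handle gripped at 15.7 mm. I'll lift, retract and turn the rake to the shelf's yaw.

>>> drive_tool:
  increments:
    - [[-1,0,0,-0.13,0],[-1,0,0,-0.25,0],[-1,-0.2,0.1,-0.25,0],[-1,-0.39,0.2,-0.25,0],[-1,-0.39,0.2,-0.25,0]]

```text
time_s: 5.78
tcp_pos: [0.4542, -0.3315, 0.1058]
eef_rot: [-180.0, -0.1, -27.6]
contact_force: [0.5, 0.1, -0.6]
gripper_width: 0.0157
gripper_force: 35.0
```

>>> drive_tool:
  increments:
    - [[-1,0,0,0,-0.022],[-1,0,0,0,-0.044],[-1,0,0,0,-0.064],[-1,0,0,0,-0.064],[-1,0,0,0,-0.064]]

```text
time_s: 6.4
tcp_pos: [0.4559, -0.3316, 0.1048]
eef_rot: [180.0, -0.0, -4.6]
contact_force: [0.0, -0.2, -1.6]
gripper_width: 0.0159
gripper_force: 35.0
```

Run:
```python
from h import *
s=r.get_state();print(s["tcp_pos"],s["eef_rot"],s["joints"].round(1))
m=camera_model("wrist");w=capture("wrist");cv2.imwrite("pics/w2.png",w[:,:,::-1])
T=s["tcp_pos"];y=np.radians(s["eef_rot"][2]);c,sn=np.cos(y),np.sin(y);z=T[2]-.074
P=lambda x,yy,zz:T*[1,1,0]+[c*x-sn*yy,sn*x+c*yy,zz+z]
for p in((.151,.03,.022),(.151,-.03,.022),(.133,.03,.022),(.133,-.03,.022),(-.014,.008,.1),(-.014,-.008,.1)): print(p,proj(m,P(*p)).round(1))
```

```text
[ 0.45592362 -0.33158366  0.10479726] [ 1.79988131e+02 -4.04188453e-02 -4.63690757e+00] [-16.1  17.2 -23.4   0.  -49.4 101.5]
(0.151, 0.03, 0.022) [219.7 -51.1]
(0.151, -0.03, 0.022) [339.7 -51.1]
(0.133, 0.03, 0.022) [220.2 -14.1]
(0.133, -0.03, 0.022) [339.1 -14. ]
(-0.014, 0.008, 0.1) [258.7 337.2]
(-0.014, -0.008, 0.1) [300.6 337.2]
```

View pics/w2.png

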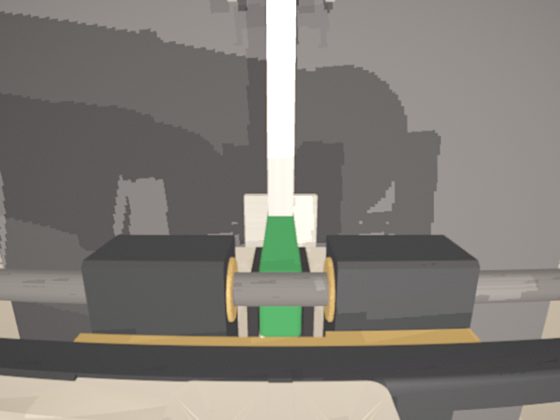

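Wrist view: the rake is held straight, with the strip centred at column 281 and the handle's back top edge at row 336 against 337 predicted. So its origin lies at the TCP. Now I'll carry it along the front of the shelf to the staging point.

>>> drive_tool:
  increments:
    - [[-1,-0.27,0,0,0],[-1,-0.27,-0.4,0,0],[-1,-0.27,-0.8,0,0],[-1,-0.27,-1,0,0]]

```text
time_s: 6.95
tcp_pos: [0.4326, -0.2078, 0.1048]
eef_rot: [-180.0, -0.0, -4.5]
contact_force: [0.6, -0.9, -1.5]
gripper_width: 0.0156
gripper_force: 35.0
```

>>> drive_tool:
  increments:
    - [[-1,0,-0.4,0,0],[-1,0,-0.8,0,0],[-1,0,-1,0,0]]

```text
time_s: 7.32
tcp_pos: [0.4423, -0.0878, 0.1048]
eef_rot: [-180.0, -0.1, -4.5]
contact_force: [-0.2, -0.1, -1.2]
gripper_width: 0.0157
gripper_force: 35.0
```

>>> drive_tool:
  increments:
    - [[-1,0,-0.4,0,0],[-1,0,-0.8,0,0],[-1,0,-1,0,0]]

```text
time_s: 7.7
tcp_pos: [0.4518, 0.0321, 0.1048]
eef_rot: [-180.0, -0.1, -4.5]
contact_force: [-0.2, -0.3, -2.0]
gripper_width: 0.0163
gripper_force: 35.0
```

>>> drive_tool:
  increments:
    - [[-1,0,-0.21,0.1,0],[-1,0,-0.21,0.23,0],[-1,0,-0.21,0.23,0],[-1,0,-0.21,0.23,0]]

```text
time_s: 8.2
tcp_pos: [0.4536, 0.055, 0.0773]
eef_rot: [-180.0, -0.0, -4.5]
contact_force: [0.1, 0.2, -1.2]
gripper_width: 0.0159
gripper_force: 35.0
```

Run:
```python
from h import *
s=r.get_state();print(s["tcp_pos"],s["eef_rot"],s["contact_force"])
a=capture("scene");b=capture("side")
v=np.hstack([cv2.resize(a[140:410,150:420],(400,400)),cv2.resize(b[160:400,130:370],(400,400))])
cv2.imwrite("pics/c3.png",v[:,:,::-1])
T=s["tcp_pos"];y=np.radians(s["eef_rot"][2]);c,sn=np.cos(y),np.sin(y);z=T[2]-.074
P=lambda x,yy,zz:T*[1,1,0]+[c*x-sn*yy,sn*x+c*yy,zz+z]
for n,o,k in(("scene",(150,140),400/270),("side",(130,160),400/240)):
    m=camera_model(n)
    for p in((.151,.03,.022),(.151,-.03,.022)): print(n,((proj(m,P(*p))-o)*k).round(1))
```

```text
[0.45357236 0.05498577 0.07726301] [-1.79996323e+02 -2.43209497e-02 -4.52704360e+00] [ 0.1484866   0.1585151  -1.15950529]
scene [250.5 216.6]
scene [219.2 178.5]
side [214.5 202.1]
side [223.3 164.4]
```

View pics/c3.png

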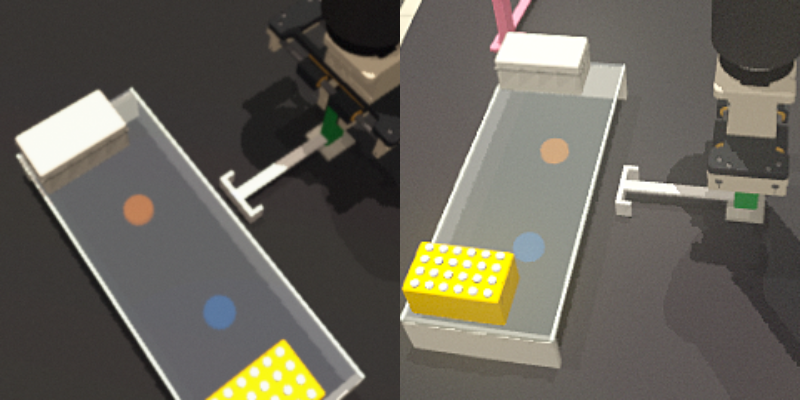

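The picture confirms the rake head sits in front of the gap between the caps: scene crop corners (253,218) and (222,178), within 3 px of prediction. I'll go in beside the orange cap, past it, and then sideways behind it.

>>> drive_tool:
  increments:
    - [[-1,0.3,0,0,0],[-1,0.6,0,0,0],[-1,0.9,0,0,0],[-1,1,0,0,0]]

```text
time_s: 8.8
tcp_pos: [0.575, 0.0452, 0.0771]
eef_rot: [-180.0, -0.1, -4.6]
contact_force: [-1.0, -0.3, -1.7]
gripper_width: 0.0157
gripper_force: 35.0
```

>>> drive_tool:
  increments:
    - [[-1,0.16,0,0,0],[-1,0.16,0,0,0],[-1,0.16,0,0.01,0]]

```text
time_s: 9.18
tcp_pos: [0.5912, 0.0439, 0.0756]
eef_rot: [-180.0, 0.0, -4.5]
contact_force: [-0.7, -0.0, -2.0]
gripper_width: 0.0161
gripper_force: 35.0
```

Run:
```python
from h import *
s=r.get_state();print(s["tcp_pos"],s["eef_rot"],s["contact_force"])
a=capture("scene");b=capture("side")
v=np.hstack([cv2.resize(a[190:390,160:360],(400,400)),cv2.resize(b[180:380,130:330],(400,400))])
cv2.imwrite("pics/c4.png",v[:,:,::-1])
```

```text
[0.59123201 0.04392527 0.07562389] [-1.79997668e+02  2.52905709e-02 -4.52265818e+00] [-0.71322423 -0.01401248 -2.00755786]
```

View pics/c4.png

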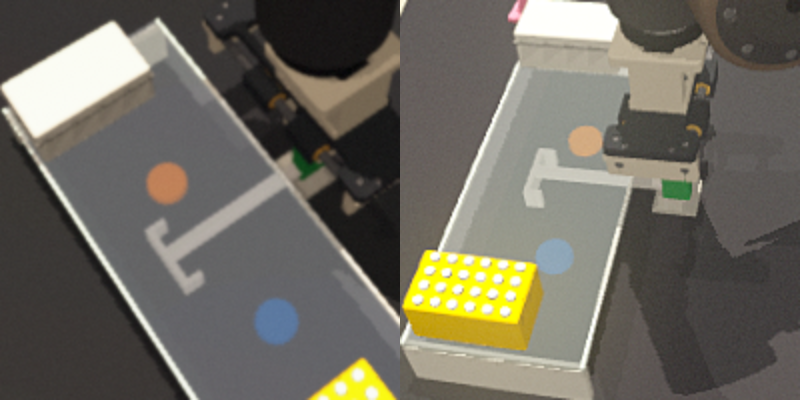

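The head is beside and past the cap: near prong tip at (167,222), cap at (167,183) in the left crop. That leaves only ~3–5 mm to the cap's far edge, so I'll go 6 mm deeper, then sideways 57 mm.

>>> drive_tool:
  increments:
    - [[-1,0.05,0,0,0],[-1,0.05,0.15,0,0],[-1,0.05,0.3,0,0],[-1,0.05,0.48,0,0],[-1,0.05,0.48,0,0]]

```text
time_s: 9.9
tcp_pos: [0.593, -0.0161, 0.0755]
eef_rot: [180.0, 0.0, -4.6]
contact_force: [-0.8, 0.5, -1.6]
gripper_width: 0.0159
gripper_force: 35.0
```

Run:
```python
from h import *
s=r.get_state();print(s["tcp_pos"],s["eef_rot"],s["contact_force"])
a=capture("scene");b=capture("side")
v=np.hstack([cv2.resize(a[190:390,160:360],(400,400)),cv2.resize(b[180:380,130:330],(400,400))])
cv2.imwrite("pics/c5.png",v[:,:,::-1])
```

```text
[ 0.59296985 -0.01606098  0.07553429] [ 1.79989679e+02  2.56164213e-02 -4.62884118e+00] [-0.8062075   0.49716884 -1.56127119]
```

View pics/c5.png

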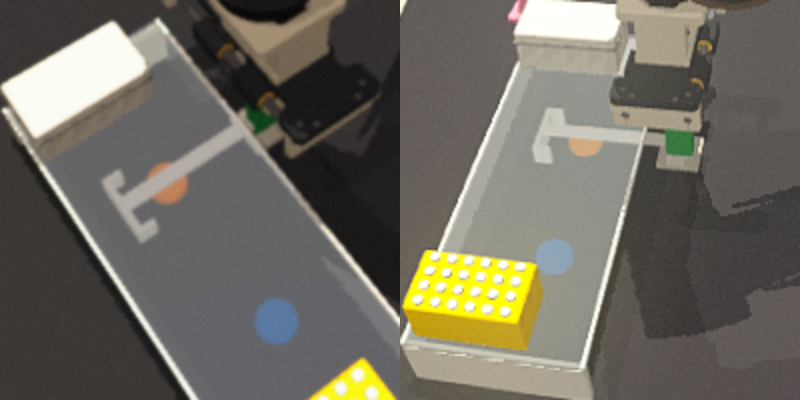

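Head is behind the cap with the cap centred under the strip, allowing for parallax; blue cap undisturbed. Now I'll drag out slowly.

>>> drive_tool:
  increments:
    - [[-1,-0.1,0,0,0],[-1,-0.25,0,0,0],[-1,-0.4,0,0,0],[-1,-0.55,0,0,0],[-1,-0.7,0,0,0]]

```text
time_s: 10.62
tcp_pos: [0.5084, -0.0068, 0.0756]
eef_rot: [-180.0, 0.0, -4.4]
contact_force: [0.7, 0.2, -0.8]
gripper_width: 0.0158
gripper_force: 35.0
```

>>> drive_tool:
  increments:
    - [[-1,-0.13,0,0,0],[-1,-0.26,0,0,0],[-1,-0.37,0,0,0],[-1,-0.43,0,0,0],[-1,-0.45,0,0,0]]

```text
time_s: 11.25
tcp_pos: [0.4558, -0.0028, 0.0757]
eef_rot: [-180.0, -0.0, -4.5]
contact_force: [0.4, -0.3, -1.2]
gripper_width: 0.0161
gripper_force: 35.0
```

Run:
```python
from h import *
s=r.get_state();print(s["tcp_pos"],s["eef_rot"],s["contact_force"])
a=capture("scene");b=capture("side")
for n,i in(("scene",a),("side",b)):
    m=camera_model(n)
    for st,c in blob(i,3,20,100):
        if 40<st[4]<800 and c[1]>120: print(n,st,c,atz(m,c,.013).round(4))
v=np.hstack([cv2.resize(a[170:370,180:380],(400,400)),cv2.resize(b[180:380,180:380],(400,400))])
cv2.imwrite("pics/c6.png",v[:,:,::-1])
```

```text
[ 0.45580956 -0.00280449  0.07571956] [-1.79990811e+02 -2.30333816e-02 -4.46823451e+00] [ 0.41011479 -0.34762278 -1.24633615]
scene [332 156  35  35 137] [345.4 171.8] [ 0.3948 -0.0769  0.013 ]
scene [285 237  14   9  62] [290.9 240.3] [ 0.5804 -0.0304  0.013 ]
scene [292 245  14  13  93] [299.3 251.5] [ 0.5839 -0.0031  0.013 ]
side [267 254  17   9 113] [274.7 257.9] [ 0.5814 -0.0009  0.013 ]
```

View pics/c6.png

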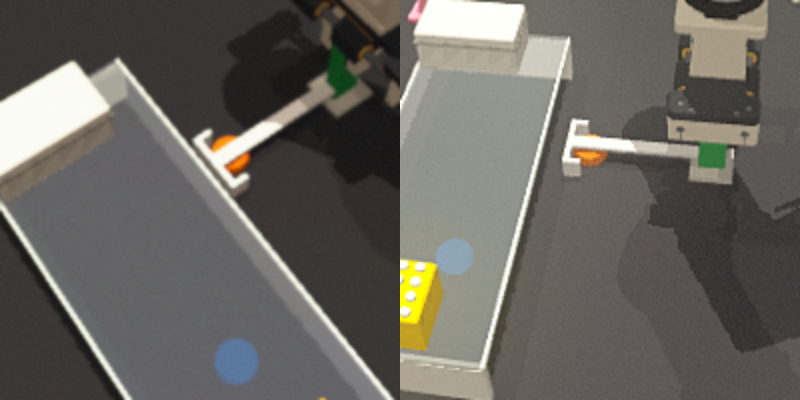

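The cap is out, between the prongs at ≈ (0.582, -0.013), which is 20 mm clear of the edge; the blue cap is unmoved. Next I'll lower the rake to the bench, release it and go up.

>>> drive_tool:
  increments:
    - [[-1,0,0,0.006,0],[-1,0,0,0.012,0],[-1,0,0,0.012,0],[-1,0,0,0.012,0]]

```text
time_s: 11.85
tcp_pos: [0.4562, -0.0029, 0.0741]
eef_rot: [-180.0, -0.0, -4.5]
contact_force: [0.2, 0.2, -1.0]
gripper_width: 0.0156
gripper_force: 35.0
```

>>> drive_tool:
  increments:
    - [[-0.5,0,0,0,0],[-0.4,0,0,0,0],[0,0,0,0,0],[0.5,0,0,0,0],[0.5,0,0,0,0]]

```text
time_s: 12.48
tcp_pos: [0.4559, -0.0029, 0.0741]
eef_rot: [-180.0, -0.0, -4.5]
contact_force: [0.7, -0.8, 0.2]
gripper_width: 0.0507
gripper_force: 0.0
```

>>> drive_tool:
  increments:
    - [[0.5,0,0,0,0],[0.5,0,0,-0.2,0],[0.5,0,0,-0.5,0],[0.5,0,0,-0.8,0],[0.5,0,0,-1,0]]

```text
time_s: 13.1
tcp_pos: [0.4563, -0.0028, 0.1959]
eef_rot: [-180.0, -0.1, -4.5]
contact_force: [0.5, -0.4, 0.4]
gripper_width: 0.0659
gripper_force: 0.0
```

>>> drive_tool:
  increments:
    - [[0.5,0,0.3,-0.2,0],[0.5,0,0.6,-0.2,0],[0.5,0,1,-0.2,0],[0.5,0,1,-0.2,0],[0.5,0,1,-0.2,0]]

```text
time_s: 13.72
tcp_pos: [0.4464, -0.1227, 0.218]
eef_rot: [-180.0, 0.0, -4.6]
contact_force: [0.4, -0.6, 0.5]
gripper_width: 0.0657
gripper_force: 0.0
```

Run:
```python
from h import *
s=r.get_state();print(s["tcp_pos"],s["contact_force"],s["gripper_width"])
a=capture("scene");b=capture("side")
v=np.hstack([cv2.resize(a[130:370,180:420],(400,400)),cv2.resize(b[160:400,180:420],(400,400))])
cv2.imwrite("pics/c7.png",v[:,:,::-1])
```

```text
[ 0.44644146 -0.12268554  0.21803306] [ 0.44782903 -0.56942369  0.47923518] 0.06565750617072569
```

View pics/c7.png

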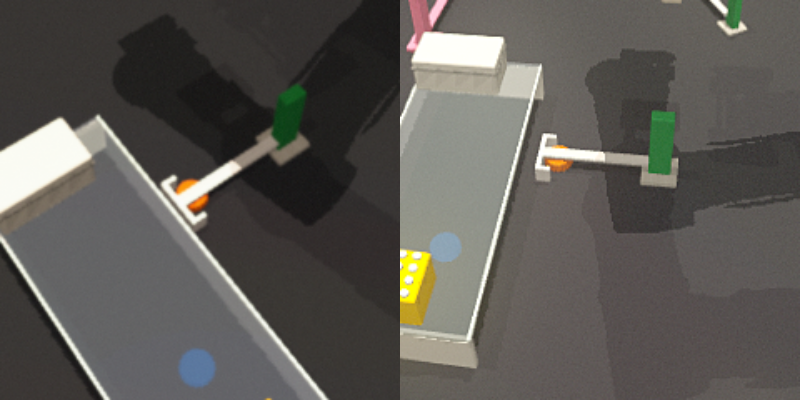

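The rake stands upright and free (handle at 290,115 in the left crop). The orange cap lies flat in front of the shelf (190,195), the blue cap is untouched, and the gripper is clear.

```bash
python3 -c "
from plant import job
print(job.close_job())"
```

```text
the job is handed in; nothing more can be done
None
```

The job is handed in: by the last pictures, the orange cap lies flat about 20 mm in front of the shelf, the rake stands upright with the gripper clear of it, and the blue cap has not moved; it took about 14 s.

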